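Set out the display stands of a jewellery stall

ROBOT

A 7-joint arm with a two-finger parallel gripper is mounted at the origin on the work surface. World frame = base frame: x ahead of the robot, y to its left, z up, the work surface at z = 0. Lengths are in m, angles in rad, forces in N, time in s.
With the tool pointing down it reaches from about 0.35 to 0.9 m from the base axis. Payload 8.1 kg.
Tool frame: the origin (TCP) lies on the front face of the gripper's body, between the roots of the fingers; the fingertips stand 73 mm ahead of it and the grasp point (between the pads) lies 54 mm ahead of it (r.pinch_z is the z of the grasp point in the tool frame, in m); z points along the fingers, y is the line along which they close (so a half turn about z gives the same grasp; the last joint's range is limited). The gripper opens to 85 mm and grips with 20 to 120 N. Pads are 22 mm wide; open, the fingers measure 114 mm over their backs; the gripper's body (76 mm by 85 mm) begins 54 mm behind the grasp point. The pads swing forward as they close: fully open they stand 13 mm farther back than shut.
Start: joints at [-1.388, 0.434, 0.025, 1.573, -0.012, 1.134, -0.075], TCP at [0.176, 0.6, 0.304] pointing down, gripper open.
Joint ranges: [-2.62, 2.62], [-0.44, 2.09], [-1.27, 1.32], [0.08, 2.57], [-1.32, 4.46], [0.12, 2], [-2.74, 2.74]. Speed limits (rad/s): [2.22, 2.22, 3.01, 3.01, 3.14, 3.14, 3.14].

INTERFACE

Orientations are given as a unit quaternion [x, y, z, w].
In Python, from station import r, cams, order gives the robot as it stands. The module is installed in compiled form; this text tells all that it offers.
- The arm moves only by the shell command python3 -m creep 'ROWS' [FORCE]. ROWS is a JSON object whose key "moves" holds a list of rows, 1 to 5 of them, each of 5 numbers: dx, dy, dz in m, then a turn about the tool's z in rad, then the finger opening in m; each row shifts and turns the commanded pose from where the row before left it, along the tool's axes as they then stand; what a row does not reach is not made up. A row lasts 1/12 s, in which the tool goes at most 0.0417 m and 0.125 rad, less where a joint would pass 70% of its speed; a pose out of reach is approached as far as the arm can. The fingers move at their own pace and stop on an object; FORCE is the grip in N (left out, the last holds). Time passes only in rows, so rows that do not move let the fingers close. It prints the time, the measured TCP pose, the force, the opening and the grip force at its end. Input that does not fit is refused with a message, and nothing moves.
- r.observe(): the state, without advancing time (a new reading comes with each control period).
- cams.get_image(name): name is "scene" or "top" or "wrist"; returns (picture, depth): 384x512x3 uint8, blue, green, red; 384x512 float32, m along the optical axis (not along the pixel's ray), 0 where there is no reading.
- cams.camera_info(name): a dict with "fx", "fy", "cx", "cy" (pixels), "distortion" ([k1, k2, p1, p2, k3] as OpenCV has them; the pictures are not rectified), "T" (4x4, takes a point from camera to world coordinates); the wrist camera has in their place "mount" (4x4, takes a point from camera to tool coordinates, whose origin is the TCP and whose axes are the flange's). Camera axes: x right, y down, z forward; pixel columns grow to the right and rows downward; lengths in m; the calibration is good to about 2 mm. A picture is of the moment at which its call begins: read the wrist's pose just before it. camera_info takes no time and is no camera call.
- order.sign_off(): hands the job in; it is judged then, once.
The state is a dict: "time_s": time; "qpos": joint angles; "joint_vel": joint speeds; "joint_efforts": joint torques, N m; "position": TCP position; "tcp_rot": TCP orientation; "ft_force": force on the tool from outside, world axes, zero at the start; "ft_torque": the same for the moment, N m; "opening": finger opening in m; "gripper_force": force on a finger pad.
Only numpy, scipy, OpenCV 4.12 (cv2) and the standard library are available. Lean on these libraries where they do the work, as an engineer would, in place of code of your own. Each camera call takes 0.05 s, during which the arm holds its last target. There are 200 camera calls.

TASK

Set out the stall's display stands: put the pocket watch, dial up, into the dish of the round wooden dome stand and then cover it with the glass dome; slip the bangle over the post of the bangle stand, down to its base; and lay the card case and the closed pocket knife flat at the bottom of the fitted tray that each belongs in. Do not tip the glass dome over, and do not knock over the little amber bottle that stands among the wares.

Things in the scene. Friction and masses are not known exactly. Their poses are not given: they have to be found in the camera images.
- watch: pocket watch lying dial up: steel case 43 mm across, 15 mm thick, white dial; a brass crown and a steel ring (bow) stick out on one side, to 35 mm from the case's centre, 13 mm wide, 4 to 11 mm above its underside. 68 to 122 g. Origin: centre of the case's underside; z up through the dial, x towards crown and bow. Grip it across the case along its y, clear of the bow.
- dome: clear glass dome, open below, standing on its rim: 96 mm outside, 90 mm inside diameter, glass 72 mm high, with an upright brass knob 22 mm in diameter on the middle of its top, from 72 to 97.5 mm above the rim; the glass top is flat out to 30 mm from the axis. 180 to 325 g. Origin: centre of the rim's plane, z up. Lift it by the knob.
- card_case: flat steel card case with ribbed lid, 92 mm (x) by 56 mm (y) by 14 mm high, lying flat. 105 to 190 g. Origin: centre of its underside, z up, x along its length; both ways round are alike.
- knife: closed pocket knife with wooden scales and round steel ends lying flat, 96 mm long (x), 26 mm wide (y), 14 mm thick. 80 to 150 g. Origin: centre of its underside, z up, x along its length; both ways round are alike.
- bangle: plain brass bangle (closed ring) lying flat: 62 mm outside and 54 mm inside diameter, 18 mm high. 45 to 80 g. Origin: centre of the ring, on the plane it lies on; z up.
- dome_stand: round dark wooden stand for watch and dome, fixed: disc 116 mm across, 14 mm high; on it a round plug 74 mm across, top 22 mm above the table, with a felt-lined dish 56 mm across and 4 mm deep (floor 18 mm above the table). The watch case lies in the dish, its bow over the dish's edge; the dome's rim stands on the disc around the plug. Origin: centre of underside, at table height; z up.
- bangle_stand: round dark wooden disc 90 mm in diameter and 10 mm high, fixed, with an upright grey felt post 36 mm in diameter on its middle, up to 36 mm above the table. The bangle goes over the post and lies on the disc. Origin: centre of the underside, at table height; z up.
- case_tray: wide rectangular dark wooden tray lined with grey felt, fixed: outside 122 mm (x) by 86 mm (y), recess 106 mm by 70 mm, its floor 8 mm and its rim 14 mm above the table; the rim has a 48 mm wide finger notch in the middle of both long sides (at +y and -y). Origin: centre of the underside, at table height; z up, x along the length. For the card case.
- knife_tray: narrow rectangular dark wooden tray lined with grey felt, fixed: outside 126 mm (x) by 56 mm (y), recess 110 mm by 40 mm, its floor 8 mm and its rim 14 mm above the table; the rim has a 48 mm wide finger notch in the middle of both long sides (at +y and -y). Origin: centre of the underside, at table height; z up, x along the length. For the knife.
- oil_bottle: small round amber glass bottle with a black cap, 32 mm in diameter and 75 mm high, standing loose among the wares; a bystander, to be left standing. Origin: centre of its underside, z up.
There are look-alikes about, which are no part of the job. Leave any green or pink look-alike of the card_case alone.

How it is judged:
At the end, for the whole second after the job is handed in: Watch flat, dial up, on the dish floor and dome upright over it on the disc (each within 10 mm of the stand's centre); bangle flat on its disc round the post (11.5 mm); card case and knife flat on their own trays' floors, within 10 mm and 0.25 rad either way round; all at rest (horizontal distance between each of watch, dome and dome_stand below 0.01 m and z of watch in the frame of dome_stand between 0.0145 and 0.0205 m and angle between each of watch, dome, bangle's own z axis and vertical below 0.05 rad and linear speed of each of watch, dome, bangle, card_case, knife below 0.02 m/s and angular speed of each of watch, dome, bangle, card_case, knife below 0.2 rad/s and z of dome in the frame of dome_stand between 0.0105 and 0.0165 m and horizontal distance between bangle and bangle_stand below 0.0115 m and z of bangle in the frame of bangle_stand between 0.0065 and 0.0125 m and horizontal distance between card_case and case_tray below 0.01 m and z of card_case in the frame of case_tray between 0.004 and 0.01 m and angle between each of card_case, knife's own z axis and vertical below 0.04 rad and angle between the x axis of card_case and the x axis of case_tray, either way round below 0.25 rad and horizontal distance between knife and knife_tray below 0.01 m and z of knife in the frame of knife_tray between 0.004 and 0.01 m and angle between the x axis of knife and the x axis of knife_tray, either way round below 0.25 rad); the robot touches nothing.
It fails at once if the glass dome is tipped by more than 0.7 rad (angle between dome's own z axis and vertical above 0.7 rad).
It fails at once if the amber bottle is knocked over (tilted by more than 0.7 rad) (angle between oil_bottle's own z axis and vertical above 0.7 rad).
It also fails if it takes over 136 s, if anything falls off the work surface, if the arm or the gripper's body presses on something with over 40 N, if the wrist force passes 120 N, or if a joint passes its speed limit or range.

## Working session

There is one attempt and no reset: what is moved stays moved. The work goes in short steps, Python scripts to look and compute and a shell command to move; the robot and the scene stay as the last step left them, time stands still between calls to the robot, and variables do not carry over. Pictures are saved under pics/ and viewed, at most 14 in all, crops included, and the job is handed in when it is done.

```bash
mkdir -p pics
cat > h.py <<'E'
import numpy as np,cv2
from scipy.spatial.transform import Rotation as R
from station import r,cams,order
def cam(n):
    i=cams.camera_info(n); K=np.array([[i['fx'],0,i['cx']],[0,i['fy'],i['cy']],[0,0,1]])
    if n=='wrist':
        s=r.observe(); T=np.eye(4); T[:3,:3]=R.from_quat(s['tcp_rot']).as_matrix(); T[:3,3]=s['position']; T=T@np.array(i['mount'])
    else: T=np.array(i['T'])
    return K,np.array(i['distortion']),T
def ray(c,px,z):
    K,d,T=c; p=cv2.undistortPoints(np.array(px,float).reshape(-1,1,2),K,d)[:,0]
    v=np.c_[p,np.ones(len(p))]@T[:3,:3].T; o=T[:3,3]
    return o+v*((z-o[2])/v[:,2])[:,None]
def pts(c,dep):  # world point per pixel
    K,d,T=c; h,w=dep.shape; u,v=np.meshgrid(np.arange(w),np.arange(h))
    p=cv2.undistortPoints(np.stack([u,v],-1).reshape(-1,1,2).astype(float),K,d)[:,0]
    P=np.c_[p,np.ones(len(p))]*dep.reshape(-1,1); return (P@T[:3,:3].T+T[:3,3]).reshape(h,w,3)
E
python3 - <<'E'
from h import *
for n in ['scene','top']:
    im,d=cams.get_image(n); cv2.imwrite(f'pics/{n}0.png',cv2.resize(im,(800,600))); np.savez(f'{n}0.npz',im=im,d=d)
    c=cam(n); print(n,c[2][:3].round(3).tolist(),c[0][0,0],c[1])
s=r.observe();print(s['position'],R.from_quat(s['tcp_rot']).as_matrix().round(3).tolist(),s['time_s'],r.pinch_z); print(np.array(cams.camera_info('wrist')['mount']).round(3).tolist())
E
```

```text
scene [[0.358, 0.79, -0.498, 0.987], [0.934, -0.305, 0.187, -0.208], [-0.004, -0.533, -0.846, 0.946]] 404.4844507666126 [-0.02364904  0.          0.          0.          0.        ]
top [[0.029, -0.98, 0.196, 0.22], [-0.999, -0.032, -0.013, -0.013], [0.019, -0.195, -0.981, 1.108]] 380.3048251487664 [0.01881873 0.         0.         0.         0.        ]
[0.17611647 0.59929065 0.30318429] [[-0.959, 0.282, -0.0], [0.282, 0.959, -0.001], [-0.0, -0.001, -1.0]] 0.1 0.0539
[[-0.0, -0.956, -0.292, 0.075], [1.0, -0.0, -0.0, -0.0], [0.0, -0.292, 0.956, -0.069], [0.0, 0.0, 0.0, 1.0]]
```

View pics/top0.png

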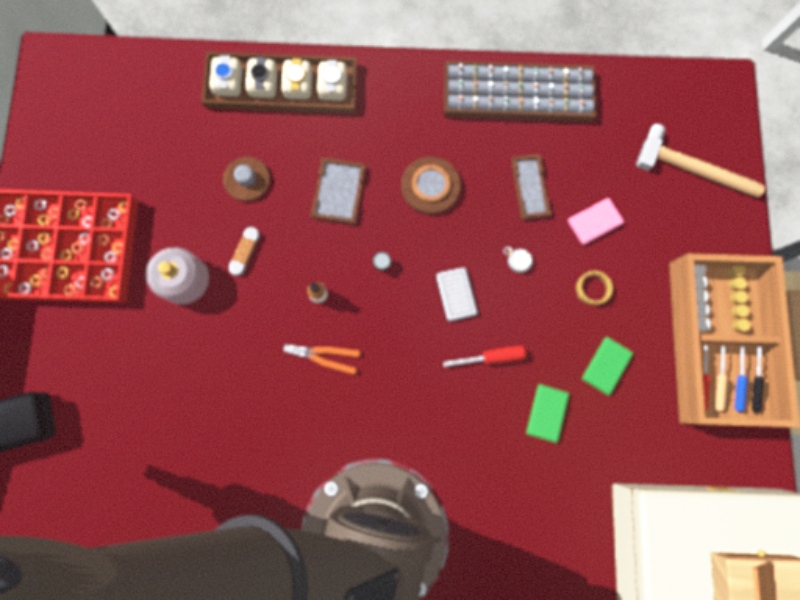

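View pics/scene0.png

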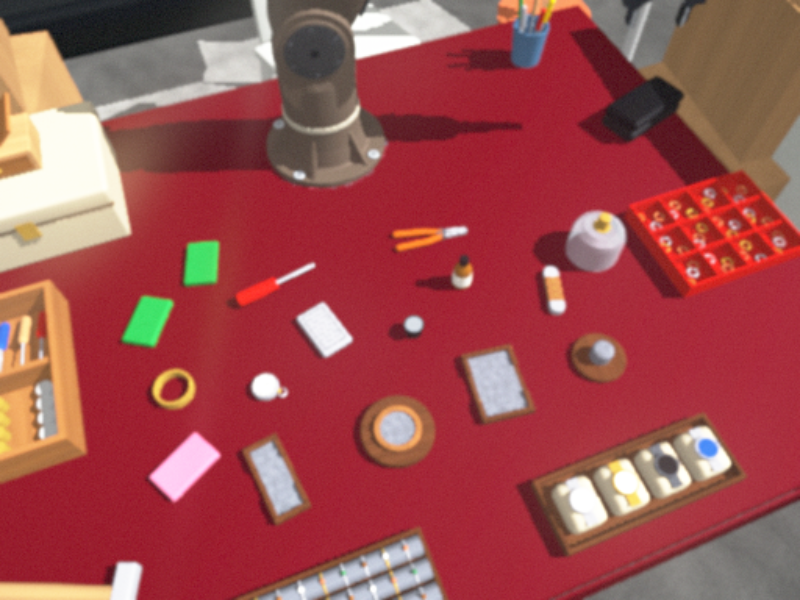

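Card-case candidates in the top view (800 px scale): silver case (457,293), greens (608,365) and (548,413), pink (597,221). I choose the silver one. Watch candidates: white dial with bow (519,260) and grey pot (382,261). I choose the white dial. Bangle: ring at (594,288). Knife: (244,250). Dome: (177,275), knob at (167,268). Stands: dome stand (431,185), bangle stand (247,178), case tray (339,190), knife tray (531,186). Bottle: (317,292).

```bash
cat > m.py <<'E'
from h import *
def comp(m,seed,win=45):
    w=np.zeros_like(m); x,y=map(int,seed); w[max(0,y-win):y+win,max(0,x-win):x+win]=1
    n,l,s,c=cv2.connectedComponentsWithStats((m&w).astype(np.uint8),connectivity=4)
    ys,xs=np.nonzero(l); k=np.argmin((ys-y)**2+(xs-x)**2); return (l==l[ys[k],xs[k]]).astype(np.uint8)
def masks(im):
    h=cv2.cvtColor(im,cv2.COLOR_BGR2HSV); H,S,V=[h[...,i].astype(int) for i in range(3)]
    red=((H>168)|(H<5))&(S>120)
    return dict(grey=(S<90)&(V>70),nr=~red,yel=(H>12)&(H<35)&(S>110)&(V>80))
def meas(c,m,z):
    cs,_=cv2.findContours(m,cv2.RETR_EXTERNAL,cv2.CHAIN_APPROX_NONE); k=max(cs,key=cv2.contourArea)
    P=ray(c,k[:,0],z)[:,:2]; (cx,cy),(a,b),t=cv2.minAreaRect((P*1000).astype(np.float32))
    M=cv2.moments((P*1e4).astype(np.float32)); g=np.array([M['m10'],M['m01']])/M['m00']/10
    if a<b: a,b,t=b,a,t+90
    return np.round([cx,cy,*g,a,b,(t+90)%180-90],1)
E
python3 - <<'E'
from m import *
O=dict(watch=('grey',.015,(519,260),(265,387)),case=('grey',.014,(457,293),(324,329)),knife=('nr',.010,(244,250),(554,290)),
bangle=('yel',.018,(580,285),(160,388)),dish=('grey',.018,(431,183),(398,428)),post=('grey',.034,(244,175),(602,351)),
ctray=('grey',.008,(339,190),(497,384)),ktray=('grey',.008,(531,186),(275,478)),knob=('yel',.088,(167,268),(604,221)),
disc=('nr',.014,(431,165),(398,455)),bdisc=('nr',.01,(247,195),(598,375)),ctrayO=('nr',.014,(339,190),(497,384)),ktrayO=('nr',.014,(531,186),(275,478)),bottle=('nr',.03,(317,292),(461,275)))
for i,n in enumerate(['top','scene']):
    D=np.load(n+'0.npz'); im=D['im']; c=cam(n); M=masks(im); v=im.copy(); P=pts(c,D['d'])
    for k,o in O.items():
        m=comp(M[o[0]],np.array(o[2+i])*.64); print(n,k,meas(c,m,o[1]),m.sum(),'zmed',round(float(np.median(P[m>0][:,2])),3))
        v[m>0]=v[m>0]//2+np.array([0,120,120],np.uint8)
    cv2.imwrite(f'pics/m_{n}.png',v)
E
```

```text
top watch [ 502.4 -254.   503.3 -254.8   56.    48.9  -88.1] 238 zmed 0.014
top case [ 433.  -136.8  433.1 -136.8   98.4   62.8   15. ] 693 zmed 0.013
top knife [503.7 267.7 503.8 267.8 101.9  35.3 -19.4] 362 zmed 0.013
top bangle [ 451.8 -395.2  452.1 -396.    65.3   64.9  -45.9] 221 zmed 0.011
top dish [650.7 -84.4 650.1 -84.7  54.6  51.7   1.3] 260 zmed 0.019
top post [645.5 272.6 646.2 272.6  44.1  42.    2.2] 172 zmed 0.033
top ctray [632.5  95.5 632.2  95.3 111.3  76.8  -7.9] 854 zmed 0.009
top ktray [ 653.6 -280.9  653.9 -281.4  115.    47.     8.5] 521 zmed 0.008
top knob [445.4 376.4 445.  375.8  26.2  22.5  47.9] 73 zmed 0.094
top disc [647.9 -84.8 647.3 -84.5 115.6 112.9   1.6] 1083 zmed 0.016
top bdisc [647.5 273.9 648.3 273.9  87.5  87.2 -86. ] 655 zmed 0.011
top ctrayO [629.5  94.3 629.7  94.5 124.8  88.2  -6.9] 1118 zmed 0.009
top ktrayO [ 650.5 -279.6  650.9 -279.6  130.2   59.7    9. ] 762 zmed 0.009
top bottle [422.6 122.1 423.3 122.1  41.2  34.   40.6] 146 zmed 0.047
scene watch [ 509.  -254.5  508.6 -258.6   60.    44.    69. ] 297 zmed 0.014
scene case [ 438.6 -1
[... 230 characters left out ...]
649.9 -86.7  53.4  53.3 -21. ] 403 zmed 0.018
scene post [655.2 267.1 654.8 267.7  51.4  37.3 -62.2] 229 zmed 0.032
scene ctray [631.4  93.6 631.5  93.6 109.4  75.2  -7.4] 1133 zmed 0.008
scene ktray [ 653.7 -283.2  653.8 -283.5  113.    44.     8.6] 873 zmed 0.008
scene knob [450.9 372.9 453.2 373.3  44.7  21.6 -31. ] 90 zmed 0.086
scene disc [651.5 -88.2 652.4 -87.8 114.5 114.1 -21.1] 1724 zmed 0.015
scene bdisc [653.4 270.3 652.2 270.7  89.   87.4  68.9] 836 zmed 0.01
scene ctrayO [634.5  91.2 634.4  91.1 124.6  88.5  -7.2] 1542 zmed 0.008
scene ktrayO [ 656.3 -283.2  656.6 -283.2  129.5   56.9    8.6] 1333 zmed 0.008
scene bottle [424.6 120.8 429.5 120.6  68.5  38.4 -24.5] 221 zmed 0.039
```

View pics/m_top.png

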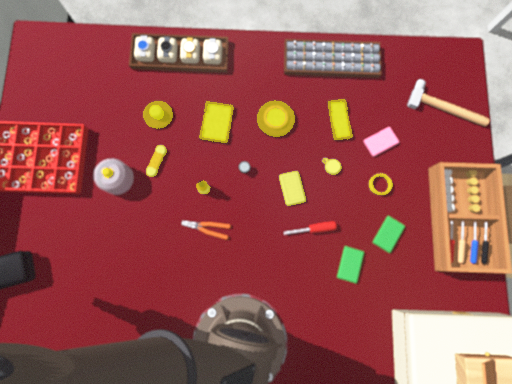

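The mask overlay shows every item and stand cleanly segmented, with sizes as specified. The silver case is at (292,188) and the watch at (332,167); no green or pink piece was picked. Next I move over the knife.

```bash
cat > d.py <<'E'
# usage: d.py x y [axisdeg] : deltas in tool axes to reach, turn so tool y is at axisdeg (mod 180)
import sys; from h import *
s=r.observe(); p=np.array(s['position']); M=R.from_quat(s['tcp_rot']).as_matrix()
x,y=map(float,sys.argv[1:3]); d=M.T@np.array([x-p[0],y-p[1],0]); a=np.degrees(np.arctan2(M[1,1],M[0,1]))
print('t',s['time_s'],'pos',p.round(4),'dxy',d[:2].round(4),'yang',a.round(1),'q7',round(s['qpos'][6],2),'F',np.round(s['ft_force'],1),'open',round(s['opening'],4))
if len(sys.argv)>3: t=np.radians((a-float(sys.argv[3])+90)%180-90); print('turn',t.round(3), 'dxy after turn', (np.array([[np.cos(t),np.sin(t)],[-np.sin(t),np.cos(t)]])@d[:2]).round(4))
E
python3 -m creep '{"moves":[[-0.0371,-0.02055,0,0.054,0.045],[-0.0371,-0.02055,0,0,0.045],[-0.0371,-0.02055,0,0,0.045],[-0.0371,-0.02055,0,0,0.045],[-0.0371,-0.02055,0,0,0.045]]}' 40
python3 -m creep '{"moves":[[-0.0371,-0.02055,0,0,0.045],[-0.0371,-0.02055,0,0,0.045],[-0.0371,-0.02055,0,0,0.045],[-0.0371,-0.02055,0,0,0.045],[-0.0371,-0.02055,0,0,0.045]]}'
python3 -m creep '{"moves":[[-0.0371,-0.02055,0.02,0,0.045],[0,0,0.04,0,0.045],[0,0,0,0,0.045]]}'
python3 d.py .504 .267 70.5
python3 - <<'E'
from m import *
c=cam('wrist'); im,d=cams.get_image('wrist'); cv2.imwrite('pics/w1.png',im); np.savez('w1.npz',im=im,d=d,T=c[2])
print(c[0][0,0]); K,di,T=c
P=np.array([[.504,.267,.012]]); q=(P-T[:3,3])@T[:3,:3]; u=cv2.projectPoints(q,np.zeros(3),np.zeros(3),K,di)[0][0,0]; print(u)
m=comp(masks(im)['nr'],u,120); print(meas(c,m,.010))
E
```

```text
time_s: 0.52
position: [0.3169, 0.4435, 0.3036]
tcp_rot: [0.169, 0.986, -0.0, -0.0]
ft_force: [0.6, 0.7, -0.1]
opening: 0.0448
gripper_force: 0.0
time_s: 0.93
position: [0.4551, 0.2875, 0.3038]
tcp_rot: [0.169, 0.986, -0.0, -0.0]
ft_force: [0.3, 0.8, 0.0]
opening: 0.0449
gripper_force: 0.0
time_s: 1.18
position: [0.4783, 0.257, 0.2408]
tcp_rot: [0.172, 0.985, -0.003, -0.003]
ft_force: [-1.7, 0.2, -0.5]
opening: 0.0449
gripper_force: 0.0
t 1.1833 pos [0.4783 0.257  0.2408] dxy [-0.0208  0.0181] yang 70.2 q7 0.72 F [-1.7  0.2 -0.5] open 0.0449
turn -0.005 dxy after turn [-0.0209  0.018 ]
334.94663011073794
[279.39536433 194.14248871]
[504.1 266.6 503.9 266.2  97.5  28.1 -19.5]
```

View pics/w1.png

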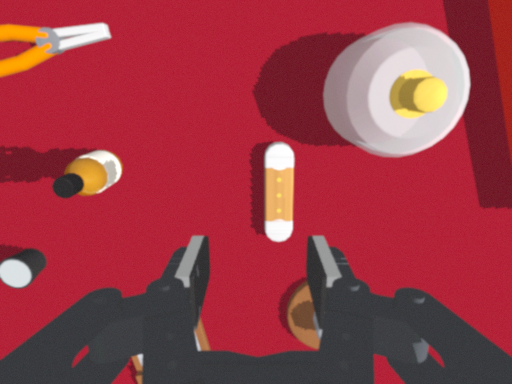

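The wrist view shows the knife upright at (279,192), the dome at (398,90), the bottle at (95,172), and the fingers at the bottom. The measured knife matches (97.5×28 mm).

```bash
python3 -m creep '{"moves":[[-0.0208,0.018,0.02,0,0.045],[0,0,0.04,0,0.045],[0,0,0.04,0,0.045],[0,0,0,0,0.045],[0,0,0,0,0.045]]}' 40; python3 d.py .504 .2664 70.5
```

```text
time_s: 1.65
position: [0.5036, 0.2719, 0.1462]
tcp_rot: [0.168, 0.986, -0.001, -0.001]
ft_force: [0.5, 1.6, 1.1]
opening: 0.0451
gripper_force: 0.0
t 1.65 pos [0.5036 0.2719 0.1462] dxy [-0.0022 -0.0051] yang 70.6 q7 0.76 F [0.5 1.6 1.1] open 0.0451
turn 0.002 dxy after turn [-0.0022 -0.0051]
```

```bash
python3 -m creep '{"moves":[[-0.0022,-0.0051,0.022,0,0.045],[0,0,0.022,0,0.045],[0,0,0.022,0,0.045],[0,0,0,0,0.045],[0,0,0,0,0.045]]}' 40;python3 d.py .504 .2664 70.5; python3 -m creep '{"moves":[[0,0,0,0,0.01],[0,0,0,0,0.01],[0,0,0,0,0.01],[0,0,0,0,0.01],[0,0,0,0,0.01]]}' 40; python3 d.py .504 .2664 70.5
```

```text
time_s: 2.07
position: [0.5058, 0.2667, 0.0825]
tcp_rot: [0.169, 0.986, 0.001, 0.001]
ft_force: [0.9, -0.7, -0.5]
opening: 0.0454
gripper_force: 0.0
t 2.0667 pos [0.5058 0.2667 0.0825] dxy [ 0.0016 -0.0009] yang 70.6 q7 0.79 F [ 0.9 -0.7 -0.5] open 0.0454
turn 0.001 dxy after turn [ 0.0016 -0.0009]
time_s: 2.48
position: [0.5064, 0.2667, 0.0831]
tcp_rot: [0.169, 0.986, 0.002, 0.001]
ft_force: [-1.0, -0.5, 10.1]
opening: 0.0244
gripper_force: 38.7
t 2.4833 pos [0.5064 0.2667 0.0831] dxy [ 0.0022 -0.0011] yang 70.5 q7 0.79 F [-1.  -0.5 10.1] open 0.0244
turn 0.001 dxy after turn [ 0.0022 -0.0011]
```

```bash
python3 -m creep '{"moves":[[0,0,-0.015,0,0.01],[0,0,-0.03,-0.12,0.01],[0,0,-0.03,-0.12,0.01],[0,0,-0.035,-0.12,0.01],[0,0,0,-0.12,0.01]]}' 60;python3 d.py .6535 -.282 98.7
```

```text
time_s: 2.9
position: [0.5083, 0.2672, 0.1984]
tcp_rot: [-0.073, 0.997, 0.002, 0.005]
ft_force: [1.7, -0.5, -1.6]
opening: 0.0231
gripper_force: 59.1
t 2.9 pos [0.5083 0.2672 0.1984] dxy [-0.064  -0.5645] yang 98.3 q7 1.16 F [ 1.7 -0.5 -1.6] open 0.0231
turn -0.006 dxy after turn [-0.0605 -0.5648]
```

```bash
python3 -m creep '{"moves":[[-0.0037,-0.0353,0,-0.006,0.01],[-0.0037,-0.0353,0,0,0.01],[-0.0037,-0.0353,0,0,0.01],[-0.0037,-0.0353,0,0,0.01],[-0.0037,-0.0353,0,0,0.01]]}'
python3 -m creep '{"moves":[[-0.0037,-0.0353,0,0,0.01],[-0.0037,-0.0353,0,0,0.01],[-0.0037,-0.0353,0,0,0.01],[-0.0037,-0.0353,0,0,0.01],[-0.0037,-0.0353,0,0,0.01]]}'
python3 -m creep '{"moves":[[-0.0037,-0.0353,0,0,0.01],[-0.0037,-0.0353,0,0,0.01],[-0.0037,-0.0353,0,0,0.01],[0,0,0,0,0.01],[0,0,0,0,0.01]]}'
python3 d.py .6535 -.282 98.7
python3 - <<'E'
from m import *
K,di,T=c=cam('wrist'); im,d=cams.get_image('wrist'); cv2.imwrite('pics/w2.png',im)
for P,mm,z in [((.6535,-.282,.008),'grey',.008),((.500,-.254,.015),'grey',.014)]:
    q=(np.array([P])-T[:3,3])@T[:3,:3]; u=cv2.projectPoints(q,np.zeros(3),np.zeros(3),K,di)[0][0,0]; print(u)
    m=comp(masks(im)[mm],u,120); print(meas(c,m,z))
E
```

```text
time_s: 3.32
position: [0.5496, 0.0921, 0.1921]
tcp_rot: [-0.073, 0.997, 0.0, 0.001]
ft_force: [0.4, -0.2, -1.3]
opening: 0.0229
gripper_force: 59.1
time_s: 3.73
position: [0.5935, -0.0801, 0.1921]
tcp_rot: [-0.073, 0.997, -0.0, 0.001]
ft_force: [0.4, 0.1, -1.5]
opening: 0.023
gripper_force: 59.1
time_s: 4.15
position: [0.6194, -0.1849, 0.1917]
tcp_rot: [-0.071, 0.998, -0.001, 0.001]
ft_force: [0.2, 0.7, -1.3]
opening: 0.0231
gripper_force: 59.2
t 4.15 pos [ 0.6194 -0.1849  0.1917] dxy [-0.0201 -0.101 ] yang 98.1 q7 1.97 F [ 0.2  0.7 -1.3] open 0.0231
turn -0.011 dxy after turn [-0.019  -0.1012]
[133.09469811 209.31114111]
[ 653.7 -282.5  653.8 -283.   110.4   41.6    8.5]
[179.61058203   0.56087727]
[ 512.7 -257.6  510.8 -257.4   44.6   25.2  -81.7]
```

View pics/w2.png

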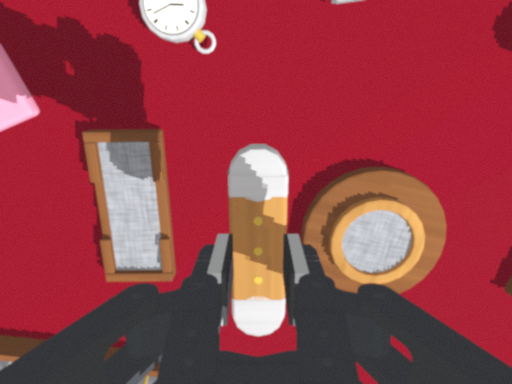

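The wrist picture shows the knife held square and level at (258,240). The knife tray is at (133,205), the dome stand at (375,240), and the watch at (173,10) with its bow toward (205,42). The tray agrees with the top view.

```bash
python3 -m creep '{"moves":[[-0.007,-0.0345,0,-0.007,0.01],[-0.007,-0.0345,0,0,0.01],[-0.008,-0.0325,0.02,0,0.01],[0,0,0.02,0,0.01],[0,0,0,0,0.01]]}'; python3 -m creep '{"moves":[[0,0,0,0,0.01],[0,0,0,0,0.01]]}';python3 d.py .656 -.283 98.5
```

```text
time_s: 4.62
position: [0.6547, -0.2786, 0.1468]
tcp_rot: [-0.076, 0.997, 0.001, -0.002]
ft_force: [-2.7, 0.7, -1.0]
opening: 0.0227
gripper_force: 59.3
time_s: 4.78
position: [0.6572, -0.2762, 0.1515]
tcp_rot: [-0.078, 0.997, 0.0, 0.001]
ft_force: [1.3, 0.0, -0.9]
opening: 0.023
gripper_force: 59.3
t 4.7833 pos [ 0.6572 -0.2762  0.1515] dxy [ 0.0023 -0.0066] yang 98.9 q7 2.11 F [ 1.3  0.  -0.9] open 0.023
turn 0.007 dxy after turn [ 0.0022 -0.0066]
```

```bash
python3 -m creep '{"moves":[[0.0022,-0.0066,0.012,0.006,0.01],[0,0,0.015,0,0.01],[0,0,0.012,0,0.01],[0,0,0,0,0.01],[0,0,0,0,0.01]]}'; python3 d.py .656 -.283 98.5
```

```text
time_s: 5.2
position: [0.6549, -0.2847, 0.1106]
tcp_rot: [-0.074, 0.997, 0.0, -0.001]
ft_force: [0.2, -0.4, -0.8]
opening: 0.0233
gripper_force: 59.3
t 5.2 pos [ 0.6549 -0.2847  0.1106] dxy [-0.0013  0.0015] yang 98.5 q7 2.12 F [ 0.2 -0.4 -0.8] open 0.0233
turn -0.001 dxy after turn [-0.0013  0.0015]
```

```bash
python3 -m creep '{"moves":[[0,0.001,0.009,0,0.01],[0,0,0.009,0,0.01],[0,0,0,0,0.01],[0,0,0,0,0.01]]}'; python3 d.py .656 -.283 98.5
```

```text
time_s: 5.53
position: [0.6548, -0.2841, 0.0926]
tcp_rot: [-0.074, 0.997, 0.0, -0.0]
ft_force: [1.0, 0.6, -1.1]
opening: 0.023
gripper_force: 59.3
t 5.5333 pos [ 0.6548 -0.2841  0.0926] dxy [-0.0013  0.001 ] yang 98.4 q7 2.12 F [ 1.   0.6 -1.1] open 0.023
turn -0.001 dxy after turn [-0.0013  0.0009]
```

```bash
python3 -m creep '{"moves":[[0,0,0.001,0,0.045],[0,0,0,0,0.045],[0,0,0,0,0.045],[0,0,-0.02,0,0.045],[0,0,-0.04,0,0.06]]}' 40;python3 -m creep '{"moves":[[0,0,-0.04,0,0.06],[0,0,-0.035,0.12,0.06],[0,0,0,0.12,0.06],[0,0,0,0.12,0.06],[0,0,0,0.12,0.06]]}'; python3 -m creep '{"moves":[[0,0,0,0.12,0.06],[0,0,0,0.12,0.06],[0,0,0,0.12,0.06],[0,0,0,0.12,0.06],[0,0,0,0.12,0.06]]}';python3 -m creep '{"moves":[[0,0,0,0.12,0.06],[0,0,0,0.12,0.06],[0,0,0,0.12,0.06],[0,0,0,0.12,0.06],[0,0,0,0.12,0.06]]}';python3 -m creep '{"moves":[[0,0,0,0.12,0.06],[0,0,0,0.12,0.06],[0,0,0,0.12,0.06],[0,0,0,0.12,0.06],[0,0,0,0.12,0.06]]}';python3 d.py .50 -.252 -39
```

```text
time_s: 5.95
position: [0.6524, -0.2832, 0.1478]
tcp_rot: [-0.074, 0.997, 0.002, -0.004]
ft_force: [-0.3, 0.7, -0.1]
opening: 0.0556
gripper_force: 0.0
time_s: 6.37
position: [0.6554, -0.2845, 0.2287]
tcp_rot: [0.169, 0.986, -0.0, 0.001]
ft_force: [0.7, 0.0, -0.7]
opening: 0.0596
gripper_force: 0.0
time_s: 6.78
position: [0.6551, -0.2843, 0.2276]
tcp_rot: [0.452, 0.892, 0.0, 0.0]
ft_force: [0.5, 0.3, 1.0]
opening: 0.0602
gripper_force: 0.0
time_s: 7.2
position: [0.6552, -0.2842, 0.2276]
tcp_rot: [0.696, 0.718, 0.0, 0.0]
ft_force: [0.1, 1.3, -0.1]
opening: 0.06
gripper_force: 0.0
time_s: 7.62
position: [0.6552, -0.2842, 0.2275]
tcp_rot: [0.877, 0.481, 0.0, 0.0]
ft_force: [-0.6, 0.6, -0.3]
opening: 0.06
gripper_force: 0.0
t 7.6167 pos [ 0.6552 -0.2842  0.2275] dxy [-0.0563 -0.1482] yang -32.5 q7 0.15 F [-0.6  0.6 -0.3] open 0.06
turn 0.113 dxy after turn [-0.0727 -0.1409]
```

```bash
python3 -m creep '{"moves":[[-0.009,-0.035,0,0.1,0.06],[-0.0135,-0.0352,0,0,0.06],[-0.0135,-0.0352,0,0,0.06],[-0.0135,-0.0352,0,0,0.06],[0,0,0,0,0.06]]}'; python3 -m creep '{"moves":[[0,0,0,0,0.06],[0,0,0,0,0.06]]}'; python3 d.py .50 -.252 -39
python3 - <<'E'
from m import *
K,di,T=c=cam('wrist'); im,d=cams.get_image('wrist'); cv2.imwrite('pics/w3.png',im)
q=(np.array([(.500,-.254,.015)])-T[:3,3])@T[:3,:3]; u=cv2.projectPoints(q,np.zeros(3),np.zeros(3),K,di)[0][0,0]; print(u)
m=comp(masks(im)['nr'],u,90); print(meas(c,m,.012))
e=cv2.morphologyEx(comp(masks(im)['grey'],u,90),cv2.MORPH_OPEN,np.ones((25,25),np.uint8)); print(meas(c,e,.013))
b=(m>0)&(cv2.dilate(e,np.ones((9,9)))==0); ys,xs=np.nonzero(b); print(ray(c,[[xs.mean(),ys.mean()]],.008))
E
```

```text
time_s: 8.03
position: [0.5042, -0.2385, 0.2259]
tcp_rot: [0.899, 0.437, -0.002, -0.004]
ft_force: [-0.8, 0.3, 0.1]
opening: 0.0603
gripper_force: 0.0
time_s: 8.2
position: [0.5135, -0.2403, 0.2279]
tcp_rot: [0.898, 0.439, 0.001, 0.001]
ft_force: [0.1, -0.8, -0.1]
opening: 0.0598
gripper_force: 0.0
t 8.2 pos [ 0.5135 -0.2403  0.2279] dxy [-0.0176 -0.0034] yang -37.9 q7 0.1 F [ 0.1 -0.8 -0.1] open 0.0598
turn 0.019 dxy after turn [-0.0176 -0.0031]
[254.88264823 196.06503584]
[ 504.3 -253.8  505.4 -257.    57.4   43.8   78.7]
[ 503.8 -258.8  503.7 -258.9   38.6   37.1   52.1]
[[ 0.5219123 -0.2366159  0.008    ]]
```

View pics/w3.png

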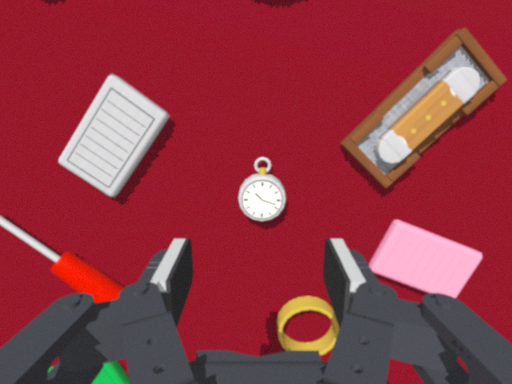

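Picture: watch at (262,199) with its bow at (262,164), the silver ribbed case at (113,133), and the knife flat in its tray at (425,112). The bangle is at (308,325) and the pink decoy at (427,257).

```bash
python3 -m creep '{"moves":[[-0.0206,0.0036,0.03,0.023,0.06],[0,0,0.04,0,0.06],[0,0,0.035,0,0.06],[0,0,0,0,0.06],[0,0,0,0,0.06]]}'; python3 -m creep '{"moves":[[0,0,0,0,0.06],[0,0,0,0,0.06]]}'; python3 d.py .5037 -.2588 -39.3
```

```text
time_s: 8.67
position: [0.5028, -0.259, 0.1212]
tcp_rot: [0.904, 0.429, -0.001, -0.001]
ft_force: [0.1, -0.8, 1.2]
opening: 0.0601
gripper_force: 0.0
time_s: 8.83
position: [0.5042, -0.2597, 0.1242]
tcp_rot: [0.903, 0.429, 0.001, 0.001]
ft_force: [-0.0, -0.3, 0.0]
opening: 0.0601
gripper_force: 0.0
t 8.8333 pos [ 0.5042 -0.2597  0.1242] dxy [ 0.0004 -0.0009] yang -39.2 q7 0.23 F [-0.  -0.3  0. ] open 0.0601
turn 0.001 dxy after turn [ 0.0004 -0.0009]
```

```bash
python3 -m creep '{"moves":[[0.0004,-0.0009,0.025,0,0.06],[0,0,0.021,0,0.06],[0,0,0,0,0.06],[0,0,0,0,0.06]]}'; python3 d.py .5037 -.2588 -39.3; python3 -m creep '{"moves":[[0,0,0,0,0.02],[0,0,0,0,0.02],[0,0,0,0,0.02],[0,0,0,0,0.02],[0,0,0,0,0.02]]}' 40;  python3 d.py .5037 -.2588 -39.3; python3 -m creep '{"moves":[[0,0,-0.02,0,0.02],[0,0,-0.04,0,0.02],[0,0,-0.04,0,0.02],[0,0,0,0,0.02],[0,0,0,0,0.02]]}' 50; python3 d.py .650 -.086 -39.3
```

```text
time_s: 9.17
position: [0.5027, -0.2581, 0.0772]
tcp_rot: [0.903, 0.429, 0.0, 0.0]
ft_force: [-0.8, -0.1, -0.0]
opening: 0.0597
gripper_force: 0.0
t 9.1667 pos [ 0.5027 -0.2581  0.0772] dxy [0.0001 0.0012] yang -39.2 q7 0.28 F [-0.8 -0.1 -0. ] open 0.0597
turn 0.001 dxy after turn [0.0001 0.0012]
time_s: 9.58
position: [0.5032, -0.2585, 0.0784]
tcp_rot: [0.904, 0.428, 0.001, 0.001]
ft_force: [-2.0, 1.2, 8.8]
opening: 0.0409
gripper_force: 39.2
t 9.5833 pos [ 0.5032 -0.2585  0.0784] dxy [0.0001 0.0006] yang -39.3 q7 0.28 F [-2.   1.2  8.8] open 0.0409
turn 0.001 dxy after turn [0.0001 0.0006]
time_s: 10.0
position: [0.5037, -0.2587, 0.1796]
tcp_rot: [0.903, 0.429, 0.002, 0.002]
ft_force: [0.2, -0.3, -1.6]
opening: 0.0406
gripper_force: 50.8
t 10.0 pos [ 0.5037 -0.2587  0.1796] dxy [0.2264 0.0041] yang -39.2 q7 0.18 F [ 0.2 -0.3 -1.6] open 0.0406
turn 0.001 dxy after turn [0.2264 0.0038]
```

```bash
python3 -m creep '{"moves":[[0.035,0.001,0,0,0.02],[0.035,0.001,0,0,0.02],[0.035,0.001,0,0,0.02],[0.035,0.001,0,0,0.02],[0.035,0,0,0,0.02]]}'; python3 -m creep '{"moves":[[0,0,0,0,0.02],[0,0,0,0,0.02],[0,0,0,0,0.02]]}'; python3 d.py .650 -.086
python3 - <<'E'
from m import *
K,di,T=c=cam('wrist'); im,d=cams.get_image('wrist'); cv2.imwrite('pics/w4.png',im)
q=(np.array([(.650,-.086,.018)])-T[:3,3])@T[:3,:3]; u=cv2.projectPoints(q,np.zeros(3),np.zeros(3),K,di)[0][0,0]; print(u)
m=comp(masks(im)['grey'],u,120); print(meas(c,m,.018))
m=comp(masks(im)['nr'],u,200); print(meas(c,m,.014))
E
```

```text
time_s: 10.42
position: [0.6165, -0.1232, 0.1756]
tcp_rot: [0.904, 0.428, -0.0, -0.0]
ft_force: [0.9, -0.6, -1.7]
opening: 0.0403
gripper_force: 50.8
time_s: 10.67
position: [0.6153, -0.125, 0.1755]
tcp_rot: [0.903, 0.429, -0.001, -0.0]
ft_force: [0.1, -0.4, -1.1]
opening: 0.0405
gripper_force: 50.8
t 10.6667 pos [ 0.6153 -0.125   0.1755] dxy [0.0522 0.0022] yang -39.2 q7 -0.09 F [ 0.1 -0.4 -1.1] open 0.0405
[261.32252625 119.79920414]
[649.3 -86.5 649.4 -86.4  54.9  54.4 -39.2]
[ 616.5 -125.1  610.2 -149.9  321.5  216.2  -39.2]
```

View pics/w4.png

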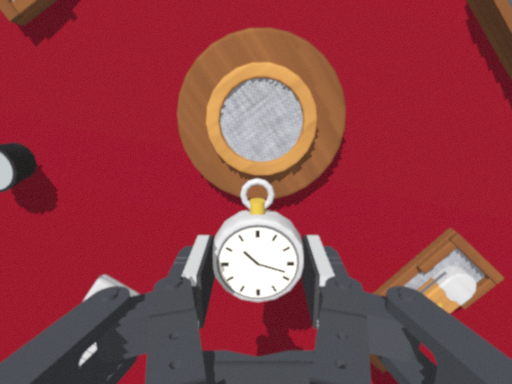

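Picture: the watch is held level at (258,255), its bow pointing at the stand. The dish is at (261,120) and measures 55 mm across as given.

```bash
python3 -m creep '{"moves":[[0.027,0.001,0,0,0.02],[0.025,0.001,0.02,0,0.02],[0,0,0.02,0,0.02],[0,0,0,0,0.02],[0,0,0,0,0.02]]}'; python3 -m creep '{"moves":[[0,0,0,0,0.02],[0,0,0,0,0.02]]}'; python3 d.py .6494 -.0863 -39.3
```

```text
time_s: 11.13
position: [0.649, -0.0874, 0.1355]
tcp_rot: [0.904, 0.428, -0.001, -0.0]
ft_force: [-0.3, -0.9, -0.6]
opening: 0.0407
gripper_force: 50.8
time_s: 11.3
position: [0.6504, -0.0878, 0.1377]
tcp_rot: [0.904, 0.427, 0.001, 0.001]
ft_force: [0.1, -0.2, -0.3]
opening: 0.0404
gripper_force: 50.8
t 11.3 pos [ 0.6504 -0.0878  0.1377] dxy [ 0.0005 -0.0017] yang -39.4 q7 -0.14 F [ 0.1 -0.2 -0.3] open 0.0404
turn -0.002 dxy after turn [ 0.0005 -0.0017]
```

```bash
python3 -m creep '{"moves":[[0,-0.0015,0.015,0,0.02],[0,0,0.015,0,0.02],[0,0,0.008,0,0.02],[0,0,0,0,0.02],[0,0,0,0,0.02]]}'; python3 -m creep '{"moves":[[0,0,0,0,0.02]]}'; python3 d.py .6494 -.0863 -39.3
```

```text
time_s: 11.72
position: [0.649, -0.0853, 0.0978]
tcp_rot: [0.904, 0.428, -0.0, -0.0]
ft_force: [0.7, -0.0, -1.0]
opening: 0.0404
gripper_force: 54.2
time_s: 11.8
position: [0.6494, -0.0853, 0.0983]
tcp_rot: [0.904, 0.428, 0.0, 0.0]
ft_force: [-0.2, 0.0, -0.0]
opening: 0.0406
gripper_force: 54.2
t 11.8 pos [ 0.6494 -0.0853  0.0983] dxy [-0.0007  0.0007] yang -39.3 q7 -0.11 F [-0.2  0.  -0. ] open 0.0406
turn 0.0 dxy after turn [-0.0007  0.0007]
```

```bash
python3 -m creep '{"moves":[[0,0,0.0017,0,0.02],[0,0,0,0,0.06],[0,0,0,0,0.06],[0,0,0,0,0.06],[0,0,-0.02,0,0.06]]}';python3 -m creep '{"moves":[[0,0,-0.04,0,0.06],[0,0,-0.04,0.12,0.075],[-0.03,0,-0.02,0.12,0.075],[-0.03,0,0,0.12,0.075],[-0.03,0,0,0.12,0.075]]}'; python3 -m creep '{"moves":[[0,0,0,0.12,0.075],[0,0,0,0,0.075],[0,0,0,0,0.075]]}'
python3 d.py .4355 -.138 -75
python3 - <<'E'
from m import *
im,d=cams.get_image('wrist'); cv2.imwrite('pics/w5.png',im)
E
```

```text
time_s: 12.22
position: [0.6475, -0.0843, 0.1136]
tcp_rot: [0.903, 0.429, -0.002, -0.001]
ft_force: [-1.5, 0.3, -0.4]
opening: 0.0598
gripper_force: 0.0
time_s: 12.63
position: [0.578, -0.1403, 0.2185]
tcp_rot: [0.98, 0.199, 0.002, 0.001]
ft_force: [-0.9, 0.3, 0.0]
opening: 0.0749
gripper_force: 0.0
time_s: 12.88
position: [0.578, -0.1386, 0.2166]
tcp_rot: [0.99, 0.144, 0.0, 0.0]
ft_force: [0.8, 0.5, 0.4]
opening: 0.0748
gripper_force: 0.0
t 12.8833 pos [ 0.578  -0.1386  0.2166] dxy [-0.1365 -0.0412] yang -73.4 q7 -0.57 F [0.8 0.5 0.4] open 0.0748
turn 0.027 dxy after turn [-0.1375 -0.0374]
```

View pics/w5.png

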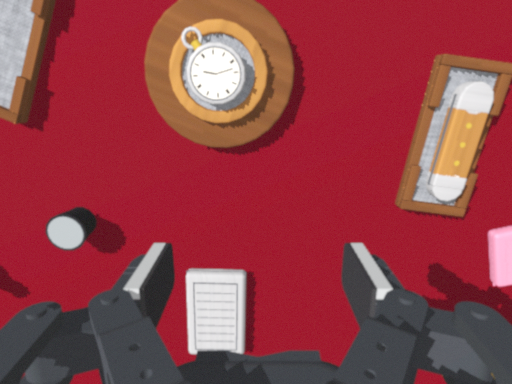

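Picture: the watch lies dial up in the dish at (215,72), the knife is in its tray, and the silver case is at (217,310). Moving over the case.

```bash
python3 -m creep '{"moves":[[-0.035,-0.0075,0,0.027,0.075],[-0.035,-0.0075,0,0,0.075],[-0.035,-0.0075,0,0,0.075],[-0.035,-0.0075,0,0,0.075],[-0.03,-0.0075,0,0,0.075]]}'; python3 -m creep '{"moves":[[0,0,0,0,0.075],[0,0,0,0,0.075],[0,0,0,0,0.075]]}'
python3 d.py .4355 -.138 -75
cat > w.py <<'E'
import sys
from m import *
K,di,T=c=cam('wrist'); im,d=cams.get_image('wrist'); cv2.imwrite(sys.argv[1],im)
for a in sys.argv[2:]:
    k,x,y,z=a.split(','); P=np.array([[float(x),float(y),float(z)]])
    u=cv2.projectPoints((P-T[:3,3])@T[:3,:3],np.zeros(3),np.zeros(3),K,di)[0][0,0]; print(u, meas(c,comp(masks(im)[k],u,130),float(z)))
E
python3 w.py pics/w6.png grey,.4355,-.138,.013
```

```text
time_s: 13.35
position: [0.4023, -0.147, 0.2161]
tcp_rot: [0.991, 0.131, -0.0, -0.0]
ft_force: [-0.8, -0.3, 0.9]
opening: 0.0754
gripper_force: 0.0
time_s: 13.6
position: [0.4054, -0.1468, 0.2169]
tcp_rot: [0.991, 0.131, 0.001, 0.0]
ft_force: [0.4, -0.5, 0.4]
opening: 0.0751
gripper_force: 0.0
t 13.6 pos [ 0.4054 -0.1468  0.2169] dxy [ 0.0313 -0.0007] yang -75.0 q7 -0.55 F [ 0.4 -0.5  0.4] open 0.0751
turn 0.0 dxy after turn [ 0.0313 -0.0007]
[256.24629739 141.0238727 ] [ 434.3 -139.2  434.5 -139.2   91.7   56.5   15. ]
```

```bash
python3 -m creep '{"moves":[[0.03,0,0.03,0,0.075],[0,0,0.04,0,0.075],[0,0,0.03,0,0.075],[0,0,0,0,0.075],[0,0,0,0,0.075]]}'; python3 -m creep '{"moves":[[0,0,0,0,0.075],[0,0,0,0,0.075]]}'; python3 d.py .4344 -.1392 -75
```

```text
time_s: 14.07
position: [0.4323, -0.14, 0.1163]
tcp_rot: [0.992, 0.129, -0.002, 0.0]
ft_force: [0.2, -0.3, 0.4]
opening: 0.0751
gripper_force: 0.0
time_s: 14.23
position: [0.4335, -0.1401, 0.1185]
tcp_rot: [0.992, 0.129, 0.001, 0.0]
ft_force: [-0.0, 0.3, -0.3]
opening: 0.0752
gripper_force: 0.0
t 14.2333 pos [ 0.4335 -0.1401  0.1185] dxy [ 0.0011 -0.0006] yang -75.2 q7 -0.37 F [-0.   0.3 -0.3] open 0.0752
turn -0.003 dxy after turn [ 0.0011 -0.0006]
```

```bash
python3 -m creep '{"moves":[[0.001,-0.0005,0.022,0,0.072],[0,0,0.0205,0,0.068],[0,0,0,0,0.068],[0,0,0,0,0.068]]}'; python3 d.py .4344 -.1392 -75; python3 -m creep '{"moves":[[0,0,0,0,0.04],[0,0,0,0,0.04],[0,0,0,0,0.04],[0,0,0,0,0.04],[0,0,0,0,0.04]]}' 40;  python3 d.py .4344 -.1392 -75; python3 -m creep '{"moves":[[0,0,-0.02,0,0.04],[0,0,-0.04,0.1,0.04],[0,0,-0.04,0.1,0.04],[0,0,0,0.1,0.04],[0,0,0,0.09,0.04]]}' 60; python3 -m creep '{"moves":[[0,0,0,0,0.04],[0,0,0,0,0.04]]}'; python3 d.py .632 .0935 -97.4
```

```text
time_s: 14.57
position: [0.4335, -0.1389, 0.0754]
tcp_rot: [0.992, 0.129, 0.0, -0.0]
ft_force: [-0.5, -1.0, 0.3]
opening: 0.0682
gripper_force: 0.0
t 14.5667 pos [ 0.4335 -0.1389  0.0754] dxy [0.0008 0.0005] yang -75.2 q7 -0.28 F [-0.5 -1.   0.3] open 0.0682
turn -0.003 dxy after turn [0.0008 0.0005]
time_s: 14.98
position: [0.4339, -0.1391, 0.0762]
tcp_rot: [0.992, 0.129, 0.001, 0.0]
ft_force: [-2.0, 0.6, 8.2]
opening: 0.0546
gripper_force: 40.5
t 14.9833 pos [ 0.4339 -0.1391  0.0762] dxy [0.0005 0.0002] yang -75.2 q7 -0.28 F [-2.   0.6  8.2] open 0.0546
turn -0.003 dxy after turn [0.0005 0.0002]
time_s: 15.4
position: [0.4346, -0.1389, 0.1776]
tcp_rot: [0.998, -0.068, 0.003, -0.0]
ft_force: [0.3, 0.6, -3.2]
opening: 0.0537
gripper_force: 66.6
time_s: 15.57
position: [0.4332, -0.1386, 0.1752]
tcp_rot: [0.998, -0.064, 0.0, -0.0]
ft_force: [0.2, 0.5, -1.7]
opening: 0.0539
gripper_force: 66.6
t 15.5667 pos [ 0.4332 -0.1386  0.1752] dxy [ 0.1675 -0.2556] yang -97.3 q7 -0.77 F [ 0.2  0.5 -1.7] open 0.0539
turn 0.001 dxy after turn [ 0.1672 -0.2558]
```

```bash
python3 -m creep '{"moves":[[0.0164,-0.0365,0,0,0.04],[0.0164,-0.0365,0,0,0.04],[0.0164,-0.0365,0,0,0.04],[0.0164,-0.0365,0,0,0.04],[0.0164,-0.0365,0,0,0.04]]}'; python3 -m creep '{"moves":[[0.0164,-0.0365,0,0,0.04],[0.0164,-0.0365,0,0,0.04],[0,0,0,0,0.04],[0,0,0,0,0.04],[0,0,0,0,0.04]]}'
python3 d.py .632 .0935 -97.4; python3 w.py pics/w7.png grey,.632,.0935,.008 nr,.632,.0935,.014
```

```text
time_s: 15.98
position: [0.5388, 0.0331, 0.1745]
tcp_rot: [0.998, -0.064, -0.0, -0.0]
ft_force: [1.5, -0.7, -1.1]
opening: 0.0537
gripper_force: 66.6
time_s: 16.4
position: [0.58, 0.0987, 0.1743]
tcp_rot: [0.998, -0.065, -0.0, 0.001]
ft_force: [0.1, 0.2, -1.1]
opening: 0.054
gripper_force: 66.6
t 16.4 pos [0.58   0.0987 0.1743] dxy [ 0.0523 -0.0016] yang -97.4 q7 -1.24 F [ 0.1  0.2 -1.1] open 0.054
turn -0.001 dxy after turn [ 0.0523 -0.0016]
[254.37235037 118.80996964] [609.4  94.3 603.7  96.1 150.8  97.6  -7.5]
[254.3025031  119.64000308] [614.3  93.6 610.9  95.2 156.3 124.9  -7.5]
```

View pics/w7.png

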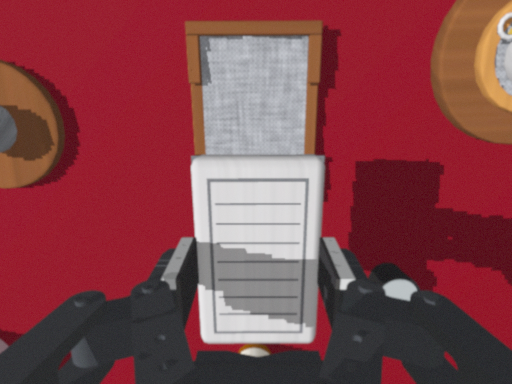

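Picture: the case is held square and level at (258,250). The tray's far edge runs from (187,22) to (322,22), with the case hiding its near end. I'll take the tray's centre from that far edge.

Run:
```python
from m import *
c=cam('wrist'); P=ray(c,[[187,21],[322,21],[254.5,21]],.014)[:,:2]*1000; a=np.radians(-7.5); ax=np.array([np.cos(a),np.sin(a)])
print(P.round(1),np.linalg.norm(P[0]-P[1]),P[2]-61*ax)
Q=ray(c,[[201,36],[308,36]],.014)[:,:2]*1000; print(Q.round(1),np.linalg.norm(Q[0]-Q[1]),Q.mean(0)-53*ax)
```

```text
[[696.8 126. ]
 [685.8  43. ]
 [691.3  84.6]] 83.72157446972999 [630.85809676  92.5122105 ]
[[687.3 119. ]
 [678.5  52.4]] 67.20380037611801 [630.34151676  92.60567716]
```

```bash
python3 -m creep '{"moves":[[0.026,-0.0005,0,0,0.04],[0.0255,-0.0005,0.02,0,0.04],[0,0,0.025,0,0.04],[0,0,0,0,0.04],[0,0,0,0,0.04]]}'; python3 -m creep '{"moves":[[0,0,0,0,0.04],[0,0,0,0,0.04]]}'; python3 d.py .631 .093 -97.4
```

```text
time_s: 16.87
position: [0.6304, 0.0919, 0.1289]
tcp_rot: [0.998, -0.067, -0.001, 0.0]
ft_force: [0.1, 0.4, -0.7]
opening: 0.0538
gripper_force: 66.6
time_s: 17.03
position: [0.6317, 0.0931, 0.131]
tcp_rot: [0.998, -0.066, 0.001, -0.0]
ft_force: [0.0, 0.2, -2.0]
opening: 0.0537
gripper_force: 66.6
t 17.0333 pos [0.6317 0.0931 0.131 ] dxy [-0.0007  0.0002] yang -97.6 q7 -1.21 F [ 0.   0.2 -2. ] open 0.0537
turn -0.003 dxy after turn [-0.0007  0.0002]
```

```bash
python3 -m creep '{"moves":[[-0.0005,0,0.015,0,0.04],[0,0,0.015,0,0.04],[0,0,0.015,0,0.04],[0,0,0,0,0.04],[0,0,0,0,0.04]]}'; python3 d.py .631 .093 -97.4
```

```text
time_s: 17.45
position: [0.6305, 0.0938, 0.0828]
tcp_rot: [0.998, -0.066, -0.001, 0.0]
ft_force: [0.4, -0.4, -1.5]
opening: 0.0539
gripper_force: 79.6
t 17.45 pos [0.6305 0.0938 0.0828] dxy [0.0006 0.0008] yang -97.5 q7 -1.17 F [ 0.4 -0.4 -1.5] open 0.0539
turn -0.002 dxy after turn [0.0006 0.0008]
```

```bash
python3 -m creep '{"moves":[[0,0,0,0,0.068],[0,0,0,0,0.068],[0,0,0,0,0.068],[0,0,-0.02,0,0.068],[0,0,-0.04,0,0.075]]}' 40;python3 -m creep '{"moves":[[-0.02,0.03,-0.04,0,0.075],[-0.02,0.03,-0.02,0,0.075],[-0.02,0.03,0,0,0.075],[-0.02,0.03,0,0,0.075],[-0.02,0.03,0,0,0.075]]}';  python3 d.py .414 -.397 -90
```

```text
time_s: 17.87
position: [0.6288, 0.0944, 0.1413]
tcp_rot: [0.998, -0.065, -0.003, 0.001]
ft_force: [-0.0, 1.2, 0.4]
opening: 0.075
gripper_force: 0.0
time_s: 18.28
position: [0.5167, -0.0366, 0.196]
tcp_rot: [0.998, -0.065, 0.001, -0.0]
ft_force: [0.5, -1.0, 0.0]
opening: 0.0746
gripper_force: 0.0
t 18.2833 pos [ 0.5167 -0.0366  0.196 ] dxy [-0.0548  0.3707] yang -97.5 q7 -1.02 F [ 0.5 -1.   0. ] open 0.0746
turn -0.131 dxy after turn [-0.1027  0.3604]
```

```bash
python3 -m creep '{"moves":[[-0.0055,0.037,0,0,0.075],[-0.0055,0.037,0,0,0.075],[-0.0055,0.037,0,0,0.075],[-0.0055,0.037,0,0,0.075],[-0.0055,0.037,0,0,0.075]]}'; python3 -m creep '{"moves":[[-0.0055,0.037,0,0,0.075],[-0.0055,0.037,0,0,0.075],[-0.0055,0.037,0,0,0.075],[-0.0055,0.037,0,0,0.075],[-0.0055,0.037,0,0,0.075]]}'; python3 -m creep '{"moves":[[0,0,0,0,0.075],[0,0,0,0,0.075]]}';python3 d.py .454 -.397; python3 w.py pics/w8.png yel,.454,-.367,.018 yel,.454,-.427,.018
```

```text
time_s: 18.7
position: [0.4656, -0.217, 0.1957]
tcp_rot: [0.998, -0.065, 0.0, -0.0]
ft_force: [0.8, -0.9, -0.0]
opening: 0.0748
gripper_force: 0.0
time_s: 19.12
position: [0.414, -0.397, 0.1957]
tcp_rot: [0.998, -0.066, 0.0, -0.0]
ft_force: [1.2, -0.8, 0.2]
opening: 0.0751
gripper_force: 0.0
time_s: 19.28
position: [0.4129, -0.398, 0.1959]
tcp_rot: [0.998, -0.068, 0.0, 0.001]
ft_force: [0.1, 0.2, -0.6]
opening: 0.0752
gripper_force: 0.0
t 19.2833 pos [ 0.4129 -0.398   0.1959] dxy [ 0.0406 -0.0066] yang -97.8 q7 -0.4 F [ 0.1  0.2 -0.6] open 0.0752
[207.43479359 139.41892213] [ 454.2 -399.7  454.2 -399.6   61.8   61.8   24. ]
[288.20929611 128.22800025] [ 454.2 -399.7  454.2 -399.6   61.8   61.8   24. ]
```

View pics/w8.png

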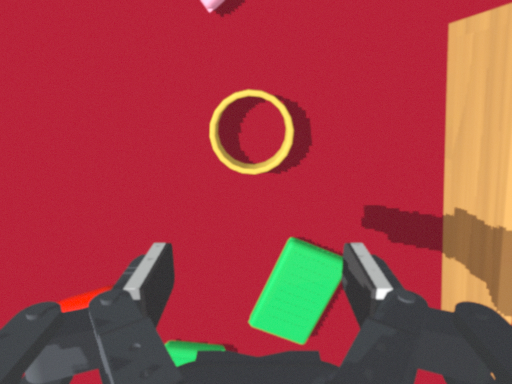

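Picture: the bangle is alone at (252,132), 61.8 mm across as given, with the green decoys below at (297,290) and (195,352). Both fingers land clear of them.

```bash
python3 -m creep '{"moves":[[0.0411,-0.004,0,0,0.078],[0,0,0.04,0,0.078],[0,0,0.04,0,0.078],[0,0,0,0,0.078],[0,0,0,0,0.078]]}'; python3 -m creep '{"moves":[[0,0,0,0,0.078],[0,0,0,0,0.078]]}'; python3 d.py .4542 -.3996 -97.8
```

```text
time_s: 19.75
position: [0.4559, -0.3945, 0.1144]
tcp_rot: [0.998, -0.065, -0.002, -0.001]
ft_force: [0.3, -0.9, 0.9]
opening: 0.078
gripper_force: 0.0
time_s: 19.92
position: [0.4567, -0.3973, 0.1178]
tcp_rot: [0.998, -0.066, 0.001, 0.001]
ft_force: [-0.2, 0.1, -0.2]
opening: 0.0775
gripper_force: 0.0
t 19.9167 pos [ 0.4567 -0.3973  0.1178] dxy [-0.0022  0.0026] yang -97.5 q7 -0.38 F [-0.2  0.1 -0.2] open 0.0775
turn 0.005 dxy after turn [-0.0022  0.0026]
```

```bash
python3 -m creep '{"moves":[[-0.002,0.0026,0.022,0,0.078],[0,0,0.021,0,0.074],[0,0,0,0,0.074],[0,0,0,0,0.074]]}'; python3 d.py .4542 -.3996; python3 -m creep '{"moves":[[0,0,0,0,0.05],[0,0,0,0,0.05],[0,0,0,0,0.05],[0,0,0,0,0.05],[0,0,0,0,0.05]]}' 30;  python3 d.py .4542 -.3996; python3 -m creep '{"moves":[[0,0,-0.02,0,0.05],[0,0,-0.04,0,0.05],[0,0,-0.04,0,0.05],[0,0,-0.02,0,0.05],[0,0,0,0,0.05]]}' 30; python3 d.py .65 .272
```

```text
time_s: 20.25
position: [0.4539, -0.3992, 0.0736]
tcp_rot: [0.998, -0.066, 0.0, 0.0]
ft_force: [0.0, -1.3, 1.5]
opening: 0.0739
gripper_force: 0.0
t 20.25 pos [ 0.4539 -0.3992  0.0736] dxy [0.0004 0.0004] yang -97.5 q7 -0.33 F [ 0.  -1.3  1.5] open 0.0739
time_s: 20.67
position: [0.4543, -0.3998, 0.0747]
tcp_rot: [0.998, -0.066, 0.001, 0.001]
ft_force: [-0.8, 2.4, 6.9]
opening: 0.0601
gripper_force: 31.3
t 20.6667 pos [ 0.4543 -0.3998  0.0747] dxy [-0.0001 -0.0002] yang -97.5 q7 -0.33 F [-0.8  2.4  6.9] open 0.0601
time_s: 21.08
position: [0.4549, -0.4015, 0.1988]
tcp_rot: [0.998, -0.066, 0.004, 0.003]
ft_force: [0.2, -1.2, 0.1]
opening: 0.0597
gripper_force: 33.6
t 21.0833 pos [ 0.4549 -0.4015  0.1988] dxy [ 0.1048 -0.6934] yang -97.6 q7 -0.45 F [ 0.2 -1.2  0.1] open 0.0597
```

```bash
python3 -m creep '{"moves":[[0.0029,-0.0365,0,0,0.05],[0.0029,-0.0365,0,0,0.05],[0.0029,-0.0365,0,0,0.05],[0.0029,-0.0365,0,0,0.05],[0.0029,-0.0365,0,0,0.05]]}';python3 -m creep '{"moves":[[0.0029,-0.0365,0,0,0.05],[0.0029,-0.0365,0,0,0.05],[0.0029,-0.0365,0,0,0.05],[0.0029,-0.0365,0,0,0.05],[0.0029,-0.0365,0,0,0.05]]}';python3 -m creep '{"moves":[[0.0029,-0.0365,0,0,0.05],[0.0029,-0.0365,0,0,0.05],[0.0029,-0.0365,0,0,0.05],[0.0029,-0.0365,0,0,0.05],[0.0029,-0.0365,0,0,0.05]]}';python3 -m creep '{"moves":[[0.0029,-0.0365,0,0,0.05],[0.0029,-0.0365,0,0,0.05],[0.0029,-0.0365,0,0,0.05],[0,0,0,0,0.05],[0,0,0,0,0.05]]}'; python3 -m creep '{"moves":[[0,0,0,0,0.05]]}'; python3 d.py .65 .272; python3 w.py pics/w9.png grey,.65,.272,.034 nr,.65,.272,.01
```

```text
time_s: 21.5
position: [0.492, -0.2184, 0.1929]
tcp_rot: [0.998, -0.066, 0.0, -0.0]
ft_force: [1.0, -0.1, -1.7]
opening: 0.06
gripper_force: 33.6
time_s: 21.92
position: [0.5303, -0.0391, 0.193]
tcp_rot: [0.998, -0.066, 0.0, -0.0]
ft_force: [0.5, -0.1, -1.8]
opening: 0.0599
gripper_force: 33.6
time_s: 22.33
position: [0.5685, 0.1401, 0.193]
tcp_rot: [0.998, -0.066, 0.0, -0.0]
ft_force: [1.3, -0.8, 0.5]
opening: 0.0596
gripper_force: 33.6
time_s: 22.75
position: [0.5912, 0.2484, 0.1922]
tcp_rot: [0.998, -0.063, -0.0, -0.0]
ft_force: [-0.2, -1.0, -0.1]
opening: 0.0599
gripper_force: 33.6
time_s: 22.83
position: [0.5913, 0.245, 0.1927]
tcp_rot: [0.998, -0.066, 0.0, 0.0]
ft_force: [-0.3, -0.7, -0.0]
opening: 0.0598
gripper_force: 33.6
t 22.8333 pos [0.5913 0.245  0.1927] dxy [ 0.0547 -0.0345] yang -97.5 q7 -1.49 F [-0.3 -0.7 -0. ] open 0.0598
[205.17131525 116.47425474] [650.3 272.1 650.4 272.1  36.4  34.6  82.5]
[210.02274774 113.68772472] [650.2 272.6 650.1 272.7  88.2  87.9  75.1]
```

View pics/w9.png

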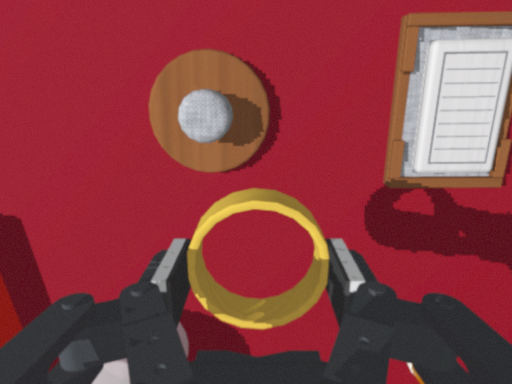

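Picture: the bangle is held level at (258,258), the stand post is at (206,116), and the case sits in its tray at (465,105). The stand measures (650.3, 272.4).

```bash
python3 -m creep '{"moves":[[0.0275,-0.0173,0,0,0.05],[0.0275,-0.0173,0,0,0.05],[0,0,0.03,0,0.05],[0,0,0,0,0.05],[0,0,0,0,0.05]]}'; python3 -m creep '{"moves":[[0,0,0,0,0.05],[0,0,0,0,0.05]]}'; python3 d.py .6503 .2724
```

```text
time_s: 23.3
position: [0.6499, 0.2706, 0.1616]
tcp_rot: [0.998, -0.067, -0.001, 0.001]
ft_force: [0.6, -1.1, -0.6]
opening: 0.0593
gripper_force: 33.6
time_s: 23.47
position: [0.6508, 0.2715, 0.1641]
tcp_rot: [0.998, -0.066, 0.001, -0.0]
ft_force: [0.4, -0.2, -1.0]
opening: 0.06
gripper_force: 33.6
t 23.4667 pos [0.6508 0.2715 0.1641] dxy [-0.0006 -0.0008] yang -97.6 q7 -1.53 F [ 0.4 -0.2 -1. ] open 0.06
```

```bash
python3 -m creep '{"moves":[[-0.0006,-0.0008,0.02,0,0.05],[0,0,0.02,0,0.05],[0,0,0.02,0,0.05],[0,0,0.015,0,0.05],[0,0,0,0,0.05]]}'; python3 -m creep '{"moves":[[0,0,0,0,0.05],[0,0,0,0,0.05]]}'; python3 d.py .6503 .2724
```

```text
time_s: 23.88
position: [0.649, 0.2734, 0.0857]
tcp_rot: [0.998, -0.066, -0.001, 0.0]
ft_force: [-0.6, -0.3, -1.4]
opening: 0.0595
gripper_force: 32.7
time_s: 24.05
position: [0.6506, 0.2733, 0.0889]
tcp_rot: [0.998, -0.066, 0.001, -0.0]
ft_force: [-0.0, -0.4, -0.6]
opening: 0.0597
gripper_force: 32.7
t 24.05 pos [0.6506 0.2733 0.0889] dxy [-0.0002  0.0009] yang -97.5 q7 -1.48 F [-0.  -0.4 -0.6] open 0.0597
```

```bash
python3 -m creep '{"moves":[[0,0,0.0035,0,0.05],[0,0,0,0,0.074],[0,0,0,0,0.074],[0,0,0,0,0.074],[0,0,-0.02,0,0.074]]}' 40;python3 -m creep '{"moves":[[0,0,-0.04,0,0.06],[0,0,-0.04,0,0.06],[0,0,-0.04,0,0.05],[0,0,-0.02,0,0.05],[0,0,0,0,0.05]]}'; python3 d.py .385 .375
```

```text
time_s: 24.47
position: [0.6482, 0.2735, 0.1009]
tcp_rot: [0.998, -0.066, -0.002, 0.001]
ft_force: [-0.4, -0.0, -0.6]
opening: 0.0744
gripper_force: 0.0
time_s: 24.88
position: [0.6523, 0.2729, 0.2502]
tcp_rot: [0.998, -0.066, 0.004, -0.001]
ft_force: [1.2, -0.8, -0.5]
opening: 0.05
gripper_force: 0.0
t 24.8833 pos [0.6523 0.2729 0.2502] dxy [-0.2784 -0.0662] yang -97.5 q7 -1.58 F [ 1.2 -0.8 -0.5] open 0.05
```

```bash
python3 -m creep '{"moves":[[-0.0348,-0.0083,0,0,0.05],[-0.0348,-0.0083,0,0,0.05],[-0.0348,-0.0083,0,0,0.05],[-0.0348,-0.0083,0,0,0.05],[-0.0348,-0.0083,0,0,0.05]]}'; python3 -m creep '{"moves":[[-0.0348,-0.0083,0,0,0.05],[-0.0348,-0.0083,0,0,0.05],[-0.0348,-0.0083,0,0,0.05],[0,0,0,0,0.05],[0,0,0,0,0.05]]}'; python3 -m creep '{"moves":[[0,0,0,0,0.05]]}'; python3 d.py .447 .374; python3 w.py pics/w10.png yel,.447,.374,.0975 yel,.447,.374,.085 nr,.5,.374,.02
```

```text
time_s: 25.3
position: [0.4812, 0.3375, 0.2434]
tcp_rot: [0.998, -0.066, -0.0, 0.0]
ft_force: [0.0, 0.8, -0.8]
opening: 0.05
gripper_force: 0.0
time_s: 25.72
position: [0.3802, 0.3773, 0.2433]
tcp_rot: [0.998, -0.063, -0.001, 0.0]
ft_force: [0.8, -0.8, 0.3]
opening: 0.0501
gripper_force: 0.0
time_s: 25.8
position: [0.3828, 0.3757, 0.2439]
tcp_rot: [0.998, -0.065, 0.0, -0.0]
ft_force: [0.5, -0.6, -0.0]
opening: 0.05
gripper_force: 0.0
t 25.8 pos [0.3828 0.3757 0.2439] dxy [ 0.0639 -0.0066] yang -97.5 q7 -1.86 F [ 0.5 -0.6 -0. ] open 0.05
[246.24013068 103.04288616] [448.6 376.8 448.4 376.9  27.1  26.9  -7.5]
[246.84857054 102.15032104] [448.2 377.4 448.  377.5  28.7  28.5  -7.5]
[240.02778188  30.38388939] [447.8 379.5 446.9 379.6 107.4 104.   82.5]
```

View pics/w10.png

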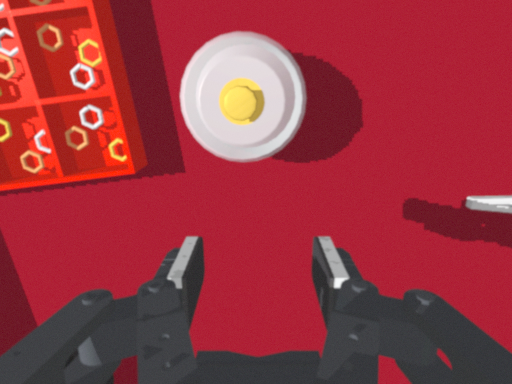

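Picture: the dome is upright at (243,97) with its knob top at (240,102). The red box at (60,90) is low and clear of the fingers.

```bash
python3 -c "
from m import *
print(ray(cam('wrist'),[[240,102]],.0975))"; python3 -m creep '{"moves":[[0.033,-0.005,0,0,0.05],[0.033,-0.005,0,0,0.05],[0,0,0,0,0.05],[0,0,0,0,0.05],[0,0,0,0,0.05]]}'; python3 d.py .448 .378
```

```text
[[0.44895449 0.37713074 0.0975    ]]
time_s: 26.27
position: [0.4505, 0.3756, 0.2437]
tcp_rot: [0.998, -0.067, -0.0, 0.0]
ft_force: [0.0, 0.4, 0.2]
opening: 0.0497
gripper_force: 0.0
t 26.2667 pos [0.4505 0.3756 0.2437] dxy [-0.0028 -0.0021] yang -97.7 q7 -1.8 F [0.  0.4 0.2] open 0.0497
```

Target (.4487, .3773): dx ≈ -0.002, dy ≈ -0.0015; descend to TCP z 0.153.

```bash
python3 -m creep '{"moves":[[-0.002,-0.0015,0.03,0,0.05],[0,0,0.03,0,0.05],[0,0,0.02,0,0.05],[0,0,0,0,0.05],[0,0,0,0,0.05]]}'; python3 -m creep '{"moves":[[0,0,0,0,0.05]]}'; python3 d.py .4487 .3773
```

```text
time_s: 26.68
position: [0.447, 0.3784, 0.1637]
tcp_rot: [0.998, -0.066, -0.001, 0.001]
ft_force: [0.5, -0.3, 0.4]
opening: 0.0501
gripper_force: 0.0
time_s: 26.77
position: [0.4481, 0.3788, 0.1652]
tcp_rot: [0.998, -0.066, 0.001, -0.0]
ft_force: [-0.4, -0.3, 0.1]
opening: 0.05
gripper_force: 0.0
t 26.7667 pos [0.4481 0.3788 0.1652] dxy [0.0008 0.0014] yang -97.5 q7 -1.73 F [-0.4 -0.3  0.1] open 0.05
```

```bash
python3 -m creep '{"moves":[[0.0005,0.0013,0.011,0,0.04],[0,0,0,0,0.035],[0,0,0,0,0.03],[0,0,0,0,0.025],[0,0,0,0,0.015]]}' 50; python3 -m creep '{"moves":[[0,0,0,0,0.01],[0,0,0,0,0.01],[0,0,0,0,0.01]]}' 60; python3 d.py .4487 .3773;  python3 -m creep '{"moves":[[0,0,-0.01,0,0.01],[0,0,-0.02,0,0.01],[0,0,-0.02,0,0.01],[0,0,-0.02,0,0.01],[0,0,-0.03,0,0.01]]}' 70;  python3 -m creep '{"moves":[[0,0,0,0,0.01],[0,0,0,0,0.01]]}'; python3 d.py .6494 -.0863
```

```text
time_s: 27.18
position: [0.4483, 0.3777, 0.1535]
tcp_rot: [0.998, -0.066, 0.0, -0.0]
ft_force: [-0.3, 0.4, 1.7]
opening: 0.0201
gripper_force: 48.8
time_s: 27.43
position: [0.4483, 0.3778, 0.1534]
tcp_rot: [0.998, -0.065, 0.0, -0.0]
ft_force: [-0.6, 2.4, 5.0]
opening: 0.0192
gripper_force: 59.3
t 27.4333 pos [0.4483 0.3778 0.1534] dxy [0.0004 0.0005] yang -97.5 q7 -1.72 F [-0.6  2.4  5. ] open 0.0192
time_s: 27.85
position: [0.4469, 0.3765, 0.2527]
tcp_rot: [0.998, -0.066, -0.001, 0.001]
ft_force: [-0.4, -0.1, -2.5]
opening: 0.0194
gripper_force: 68.6
time_s: 28.02
position: [0.4485, 0.3773, 0.2543]
tcp_rot: [0.998, -0.066, 0.001, -0.001]
ft_force: [-0.8, 0.1, -3.2]
opening: 0.0197
gripper_force: 68.8
t 28.0167 pos [0.4485 0.3773 0.2543] dxy [0.2599 0.4332] yang -97.5 q7 -1.81 F [-0.8  0.1 -3.2] open 0.0197
```

Dome held (weight 3 N), upright. I carry it with gentle ramps.

```bash
python3 -m creep '{"moves":[[0.0072,0.012,0,0,0.01],[0.012,0.02,0,0,0.01],[0.0156,0.026,0,0,0.01],[0.018,0.03,0,0,0.01],[0.018,0.03,0,0,0.01]]}'; python3 -m creep '{"moves":[[0.018,0.03,0,0,0.01],[0.018,0.03,0,0,0.01],[0.018,0.03,0,0,0.01],[0.018,0.03,0,0,0.01],[0.018,0.03,0,0,0.01]]}';python3 -m creep '{"moves":[[0.018,0.03,0,0,0.01],[0.018,0.03,0,0,0.01],[0.018,0.03,0,0,0.01],[0.0156,0.026,0,0,0.01],[0.012,0.02,0,0,0.01]]}'; python3 -m creep '{"moves":[[0.0084,0.014,0,0,0.01],[0.006,0.01,0,0,0.01],[0,0,0,0,0.01],[0,0,0,0,0.01],[0,0,0,0,0.01]]}'; python3 d.py .6494 -.0863
python3 - <<'E'
from h import *
a,_=cams.get_image('scene'); b,_=cams.get_image('top'); cv2.imwrite('pics/c1.png',np.hstack([cv2.resize(a[150:384,50:400],(400,268)),cv2.resize(b[60:260,100:400],(400,268))]))
E
```

```text
time_s: 28.43
position: [0.5023, 0.2493, 0.2516]
tcp_rot: [0.998, -0.065, -0.001, 0.001]
ft_force: [0.3, -0.5, -1.8]
opening: 0.0196
gripper_force: 68.7
time_s: 28.85
position: [0.5718, 0.0883, 0.2516]
tcp_rot: [0.998, -0.066, -0.001, 0.0]
ft_force: [1.2, -0.5, -2.8]
opening: 0.0191
gripper_force: 68.7
time_s: 29.27
position: [0.6348, -0.0589, 0.2517]
tcp_rot: [0.998, -0.067, -0.001, 0.001]
ft_force: [-0.3, 0.7, -1.1]
opening: 0.0192
gripper_force: 68.8
time_s: 29.68
position: [0.6462, -0.0793, 0.2521]
tcp_rot: [0.998, -0.065, -0.001, -0.0]
ft_force: [0.2, 0.4, -2.0]
opening: 0.0192
gripper_force: 68.8
t 29.6833 pos [ 0.6462 -0.0793  0.2521] dxy [0.0041 0.0065] yang -97.5 q7 -1.09 F [ 0.2  0.4 -2. ] open 0.0192
```

View pics/c1.png

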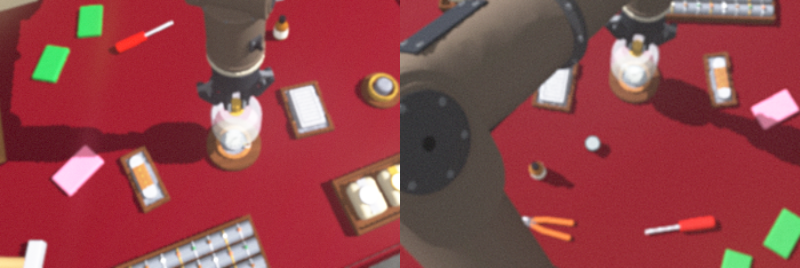

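The scene view (left) shows the dome hanging upright above the watch and stand at (235,125). The case, knife and bangle are in place and the bottle is standing at (281,28). Lowering next.

```bash
python3 -m creep '{"moves":[[0.004,0.0065,0,0,0.01],[0,0,0.02,0,0.01],[0,0,0.02,0,0.01],[0,0,0,0,0.01],[0,0,0,0,0.01]]}'; python3 -m creep '{"moves":[[0,0,0,0,0.01],[0,0,0,0,0.01]]}'; python3 d.py .6494 -.0863
```

```text
time_s: 30.2
position: [0.6494, -0.0871, 0.2124]
tcp_rot: [0.998, -0.065, -0.001, -0.0]
ft_force: [0.6, -0.5, -0.6]
opening: 0.0194
gripper_force: 68.8
time_s: 30.37
position: [0.6503, -0.0878, 0.2143]
tcp_rot: [0.998, -0.065, 0.001, 0.0]
ft_force: [-1.0, -0.5, -1.8]
opening: 0.0193
gripper_force: 68.8
t 30.3667 pos [ 0.6503 -0.0878  0.2143] dxy [-0.0011 -0.0014] yang -97.5 q7 -1.05 F [-1.  -0.5 -1.8] open 0.0193
```

```bash
python3 -m creep '{"moves":[[-0.0006,-0.001,0.012,0,0.01],[0,0,0.012,0,0.01],[0,0,0.012,0,0.01],[0,0,0,0,0.01],[0,0,0,0,0.01]]}'; python3 -m creep '{"moves":[[0,0,0,0,0.01],[0,0,0,0,0.01]]}'; python3 d.py .6494 -.0863
```

```text
time_s: 30.78
position: [0.6486, -0.0862, 0.1756]
tcp_rot: [0.998, -0.066, -0.001, -0.0]
ft_force: [0.4, -0.4, -0.5]
opening: 0.0193
gripper_force: 68.8
time_s: 30.95
position: [0.6495, -0.0867, 0.1773]
tcp_rot: [0.998, -0.066, 0.0, 0.0]
ft_force: [0.9, 1.6, -2.2]
opening: 0.0192
gripper_force: 68.8
t 30.95 pos [ 0.6495 -0.0867  0.1773] dxy [-0.0001 -0.0004] yang -97.5 q7 -1.02 F [ 0.9  1.6 -2.2] open 0.0192
```

```bash
python3 -m creep '{"moves":[[0,0,0.004,0,0.01],[0,0,0.004,0,0.01],[0,0,0.0015,0,0.01],[0,0,0,0,0.01],[0,0,0,0,0.01]]}'; python3 -m creep '{"moves":[[0,0,0,0,0.01],[0,0,0,0,0.01]]}'; python3 d.py .6494 -.0863
```

```text
time_s: 31.37
position: [0.6494, -0.0863, 0.1676]
tcp_rot: [0.998, -0.065, 0.0, -0.0]
ft_force: [-0.5, 0.7, 1.1]
opening: 0.0194
gripper_force: 69.1
time_s: 31.53
position: [0.6494, -0.0862, 0.1676]
tcp_rot: [0.998, -0.065, 0.0, -0.0]
ft_force: [-0.4, 1.8, 1.1]
opening: 0.0196
gripper_force: 69.2
t 31.5333 pos [ 0.6494 -0.0862  0.1676] dxy [0.     0.0001] yang -97.5 q7 -1.01 F [-0.4  1.8  1.1] open 0.0196
```

```bash
python3 -m creep '{"moves":[[0,0,0,0,0.03],[0,0,0,0,0.04],[0,0,0,0,0.05],[0,0,0,0,0.05],[0,0,-0.01,0,0.05]]}' 30; python3 -m creep '{"moves":[[0,0,-0.03,0,0.05],[0,0,-0.04,0,0.05],[-0.03,0,-0.03,0,0.05],[-0.04,0,-0.02,0,0.05],[-0.04,0,0,0,0.05]]}'; python3 -m creep '{"moves":[[-0.04,0,0,0,0.05],[-0.04,0,0,0,0.05],[-0.04,0,0,0,0.05],[-0.03,0,0,0,0.05],[0,0,0,0,0.05]]}'; python3 -m creep '{"moves":[[0,0,0,0,0.05]]}'
python3 - <<'E'
from m import *
for n in ['top','scene','wrist']:
    K,di,T=c=cam(n); im,d=cams.get_image(n); cv2.imwrite(f'pics/f_{n}.png',im); M=masks(im)
    for k,x,y,z in [('grey',.631,.093,.022),('nr',.6537,-.2827,.018),('yel',.6503,.3024,.028),('yel',.6494,-.0863,.108)]:
        u=cv2.projectPoints((np.array([[x,y,z]])-T[:3,3])@T[:3,:3],np.zeros(3),np.zeros(3),K,di)[0][0,0]
        if 0<u[0]<512 and 0<u[1]<384: print(n,(x,y),u.round(),meas(c,comp(M[k],u,60),z))
a=cv2.imread('pics/f_scene.png')[150:384,90:450]; b=cv2.imread('pics/f_wrist.png')
cv2.imwrite('pics/fin.png',np.hstack([cv2.resize(a,(430,280)),cv2.resize(b,(370,280))]))
E
```

```text
time_s: 31.95
position: [0.6484, -0.0861, 0.176]
tcp_rot: [0.998, -0.066, -0.001, -0.0]
ft_force: [-0.6, 0.1, -0.4]
opening: 0.05
gripper_force: 0.0
time_s: 32.37
position: [0.5442, -0.0744, 0.2996]
tcp_rot: [0.998, -0.066, 0.003, 0.0]
ft_force: [0.4, -0.3, 1.1]
opening: 0.0497
gripper_force: 0.0
time_s: 32.78
position: [0.3952, -0.0537, 0.2959]
tcp_rot: [0.998, -0.067, -0.002, -0.005]
ft_force: [-0.6, 0.6, -1.1]
opening: 0.0501
gripper_force: 0.0
time_s: 32.87
position: [0.3994, -0.0526, 0.2969]
tcp_rot: [0.998, -0.065, 0.0, -0.004]
ft_force: [1.3, 0.5, 0.1]
opening: 0.0497
gripper_force: 0.0
top (0.631, 0.093) [217. 120.] [627.6  94.3 627.9  94.4 109.4  75.1  -7.7]
top (0.6537, -0.2827) [341. 118.] [ 649.6 -279.1  649.6 -278.2  128.    59.9    8.5]
top (0.6503, 0.3024) [147. 111.] [648.1 272.7 648.2 273.   70.2  68.3   4.1]
top (0.6494, -0.0863) [278. 105.] [ 628.4 -248.8  631.4 -249.3   11.8    2.8   -0.7]
scene (0.631, 0.093) [318. 242.] [636.7  89.3 636.8  89.5 108.7  74.4  -7.3]
scene (0.6537, -0.2827) [176. 304.] [ 657.7 -283.   658.1 -282.8  128.9   56.7    8.5]
scene (0.6503, 0.3024) [395. 220.] [654.8 268.7 654.4 268.4  73.4  68.4 -31.5]
scene (0.6494, -0.0863) [254. 258.] [655.5 -87.9 656.6 -88.6  28.5  22.2 -21. ]
```

View pics/fin.png

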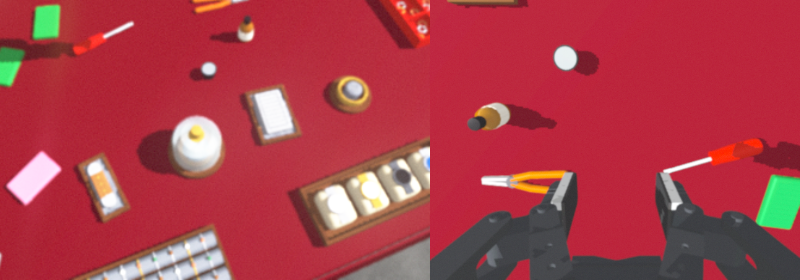

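Run:
```python
from m import *
for n in ['top','scene']:
    c=cam(n); im,d=cams.get_image(n); P=pts(c,d)
    for nm,x,y,a,hx,hy in [('case',.631,.093,-7.5,.035,.018),('knife',.6537,-.2827,8.5,.035,.007)]:
        q=P[...,:2]-[x,y]; t=np.radians(a); u=q@[np.cos(t),np.sin(t)]; v=q@[-np.sin(t),np.cos(t)]
        s=(abs(u)<hx)&(abs(v)<hy); A=np.c_[u[s],v[s],np.ones(s.sum())]; f=np.linalg.lstsq(A,P[s][:,2],rcond=None)[0]; print(n,nm,s.sum(),'tilt',f[:2].round(3),'z',f[2].round(4))
    V=im.max(2).astype(int); S=V-im.min(2)
    u=cv2.projectPoints((np.array([[.631,.093,.022]])-c[2][:3,3])@c[2][:3,:3],np.zeros(3),np.zeros(3),c[0],c[1])[0][0,0]
    for th in (170,190,205): print(n,'case',th,meas(c,comp((V>th)&(S<60),u,40),.022))
    for nm,R0 in [('bangle',(.6503,.2724))]:
        rr=np.hypot(P[...,0]-R0[0],P[...,1]-R0[1]); s=masks(im)['yel']&(rr<.04); print(n,'bangle z',np.percentile(P[s][:,2],[20,50,80]).round(3))
```

```text
top case 267 tilt [0.    0.003] z 0.0225
top knife 100 tilt [ 0.012 -0.045] z 0.0222
top case 170 [626.3  97.5 629.7  97.3 108.1  65.  -12.4]
top case 190 [628.9  97.4 630.1  97.   99.1  61.1  -9.2]
top case 205 [630.2  97.4 630.5  97.   94.5  57.7  -7.8]
top bangle z [0.01  0.02  0.027]
scene case 365 tilt [-0.004  0.011] z 0.0218
scene knife 180 tilt [0.004 0.024] z 0.0212
scene case 170 [637.9  93.2 637.7  92.9 112.   67.9 -13.3]
scene case 190 [637.6  92.9 637.   93.2 106.3  64.4 -12.2]
scene case 205 [637.5  93.2 636.6  93.3 104.9  61.9 -11.1]
scene bangle z [0.01  0.018 0.027]
```

```bash
python3 -c "
from station import order; print(order.sign_off())"
```

```text
the job is handed in; nothing more can be done
None
```

The job is handed in after about 33 s on the robot clock: watch under the dome, bangle on its post, and card case and knife flat in their own trays, with the bottle still standing; the hand-in returned no verdict.

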